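# Clamp an air coupler in the ratchet clamp, snug plus two clicks

## Robot

A 6-joint arm with a two-finger parallel gripper is mounted at the origin on the work surface; the furniture and walls round the work are solid. World frame = base frame: x ahead of the robot, y to its left, z up, the work surface at z = 0. Lengths are in mm, angles in degrees, forces in N, time in s.
With the tool pointing down it reaches from about 300 to 850 mm from the base axis. Payload 4.2 kg.
Tool frame: the origin (TCP) lies midway between the tips of the shut fingers; the grasp point (between the pads) lies 19 mm behind it; z points along the fingers, x is the direction in which the jaws open and shut, and the axes are right-handed (so a half turn about z gives the same grasp; the last joint's range is limited). The gripper opens to 91 mm and grips with 3 to 60 N. Pads are 32 mm wide; open, the fingers measure 118 mm over their backs; the gripper's body (76 mm by 178 mm) begins 60 mm behind the grasp point.
Start: joints at [-71.047, 18.312, 89.639, -0, 72.044, -1.146], TCP at [197.602, -539.997, 213.976] pointing down, gripper open.
Joint ranges: [-177.97, 177.97], [-48.28, 115.42], [12.27, 149.76], [-77.06, 257.06], [2.81, 150.46], [-146.56, 146.56]. Speed limits (degrees/s): [147.25, 147.25, 180, 180, 180, 180].

## Interface

Orientations are given as [roll, pitch, yaw] about the fixed x, y, z axes, in that order (R = Rz(yaw) Ry(pitch) Rx(roll)).
In Python, from workcell import env gives the robot as it stands. The module is installed in compiled form; this text tells all that it offers.
- The arm moves only by the tool drive_tool, never from a script. Its argument "series" is a list of rows, each a list of 3 entries, a list of its own where there are three numbers: the closure, from 0 (fully open) to 1 (shut), then the shift along the tool's x, y, z in mm, then the turn, a rotation vector about the tool's x, y, z in rad. In form: [[gripper, [dx, dy, dz], [rx, ry, rz]], ...]. A call has exactly 5 rows; each row is the pose to reach, as a shift and turn from the pose commanded when the call began, along the tool's axes at that moment; what a row does not reach only later rows make up. A row lasts 1/10 s, in which the tool goes at most 50 mm and 8.59 degrees, less where a joint would pass 70% of its speed; a pose out of reach is approached as far as the arm can. A call with a gripper value outside its range is refused whole. The fingers move at their own pace and stop on an object; "squeeze" is the grip in N (left out, the last holds). Time passes only in rows, so rows that repeat a pose let the fingers close, or fill a call up. It gives the time, the measured TCP pose, the force and the opening at its end, in the units of the state.
- env.state(): the state, without advancing time (a new reading comes with each control period).
- env.grab_frame(name): name is "side" or "top"; returns a dict with "image" (384x512x3 uint8, red, green, blue), "K" (3x3 intrinsics, pixels), "origin" and "orientation" of the camera in the world. Camera axes: x right, y down, z forward; pixel columns grow to the right and rows downward; lengths in mm; the calibration is good to about 2 mm. A picture is of the moment at which its call begins. There is no depth.
- env.job_done(): hands the job in, once; it reports no verdict.
The state is a dict: "time_s": time; "qpos": joint angles; "qvel": joint speeds; "effort": joint torques, N m; "ee_pos": TCP position; "ee_rot": TCP orientation; "force": force on the tool from outside, world axes, zero at the start; "torque": the same for the moment, N m; "gripper_width": finger opening in mm.
Only numpy, scipy, OpenCV 4.12 (cv2) and the standard library are available. Lean on these libraries where they do the work, as an engineer would, in place of code of your own. Each camera call takes 0.05 s, during which the arm holds its last target.

## Task

Lay the brass-sleeved air coupler flat between the green jaws of the ratchet clamp, its thick sleeve between the jaws and its thin hose tail sticking out over the side where the pawl is. Then wind the black wing knob clockwise until you feel the coupler nipped between both jaws and on to the second click after that nip, no further, because the sleeve is easily squashed. Leave it held by the pawl alone.

Things in the scene. Friction and masses are not known exactly. Their poses are not given: they have to be found in the camera images.
- coupler_brass: Coupler to clamp: air hose coupler, brass-coloured sleeve, 73 mm long, 0.09 kg, lying on the table. Origin: centre of the underside. +y end: the thick sleeve (24 mm wide in x, 23 high, y -3 to +37 mm); -y end: the steel hose tail (12 mm wide in x, z 6 to 18, y -37 to -3 mm). Easily held by the tail from above, fingers closing along its x.
- coupler_steel: A second coupler of the same shape, all steel grey; not wanted.
- clamp: Ratchet clamp, dark blue-grey cast base, 224 mm long (y), fixed to the bench. Origin: underside, mid-length. Deck: z 14 mm, x -22 to 50 mm. +y end: back jaw; -y end: housing with ratchet wheel, wing knob and pawl, the pawl on a lug on the -x side (x -54 to -22, y -112 to -54 mm, up to 46 high). Before the jaws (x < -22, y > -50 mm) there is no base, only the table.
- nest (a point): Point on the deck (z 14 mm) between the open jaws, clamp x 3, y 22.5 mm: lay the middle of the sleeve here, coupler +y along clamp +x, so the tail points to clamp -x. Jaws: clamp x -14 to 20 mm, tops 37 mm above the table; sprung face at clamp y 5 mm at the start; back jaw bolted in a slot with its face anywhere from y 40 to 54 mm, each time elsewhere (no reading): the nip must be felt.
- jaw: Sliding carriage with a green-faced sprung pad. Its frame coincides with the clamp's at the start and moves along clamp +y: 14 mm per rad of knob, 2.44 mm a click. The pad pushes the coupler over the deck onto the back jaw; from there it yields on its spring: 3.2 N at the first nip, then 1.9 N per mm, 4.6 N more with each click, so 7.5 to 12.5 N at the second click. Above 18 N the sleeve is squashed.
- ratchet (a joint): Knob and wheel angle (rad), 0 at the start, growing clockwise from above; cannot turn back. 36 teeth, a click every 0.1745 rad: the pawl drops just past each multiple of 0.1745; pass it by 0.04 to be sure, else a loaded wheel springs back a tooth when let go. Moment: 0.02 to 0.03 N m while free, 0.045 more at the nip, 0.065 more per click. Nip between 0.77 and 1.8 rad; the pawl drop next after it is click one.
- knob_grip (a point): Centre of the black wing knob on its upright axis, 68 mm above the table. The wing: a bar 58 mm long, 14 thick, 32 high (47 to 79 mm above the table), a white dot near one end; at angle 0 its length lies along clamp x, and it turns clockwise with the angle. Below it: collar 21 mm wide up to 47.5 mm, ratchet wheel 60 mm wide up to 43 mm. Regrasp it on the way: the pawl holds it.
Not all that is in view belongs to the job. Leave any pink look-alike of the coupler_brass alone.

How it is judged (in metres and radians):
On the way:
1. the brass coupler lies in the clamp, let go: flat on the deck, sleeve between the jaws, tail out on the pawl side (x of coupler_brass in the frame of clamp between -0.026 and -0.003 m and y of coupler_brass in the frame of clamp between 0.01 and 0.045 m and z of coupler_brass in the frame of clamp between 0.011 and 0.017 m and angle between the y axis of coupler_brass and the x axis of clamp, either way round below 0.35 rad and contact force between the fingers and coupler_brass below 0.1 N), for 0.2 s.
At the end, for the whole second after the job is handed in: The brass coupler lies flat on the deck, square to the jaws (7 degrees), tail out on the pawl side, mid-sleeve within 11 mm of mid-jaw, and the pawl alone holds the sprung jaw on it with 6 to 14.5 N (the second click after the nip gives 7.5 to 12.5 N) (contact force between jaw and coupler_brass between 6 and 14.5 N and x of coupler_brass in the frame of clamp between -0.026 and -0.003 m and z of coupler_brass in the frame of clamp between 0.01 and 0.018 m and angle between coupler_brass's own z axis and vertical below 0.12 rad and angle between the y axis of coupler_brass and the x axis of clamp, either way round below 0.12 rad and velocity of joint ratchet between -0.05 and 0.05 rad/s and linear speed of coupler_brass below 0.01 m/s); the robot touches nothing.
It fails at once if the sprung jaw presses the coupler with more than 18 N: the sleeve is squashed (contact force between jaw and coupler_brass above 18 N).
It also fails if it takes over 67 s, if anything falls off the work surface, if the arm or the gripper's body presses on something with over 40 N, if the wrist force passes 120 N, or if a joint passes its speed limit or range.

## Working session

There is one attempt and no reset: what is moved stays moved. The work goes in short steps, Python scripts to look and compute and a tool call to move; the robot and the scene stay as the last step left them, time stands still between calls to the robot, and variables do not carry over. Pictures are saved under pics/ and viewed, and the job is handed in when it is done.

Besides the shell and the picture viewer there is one more tool, called as name(argument=value, ...), one argument or row to a line, values as JSON. drive_tool: Moves the arm, as the interface text tells. Its arguments: {"type":"object","properties":{"series":{"type":"array","items":{"type":"array"}},"squeeze":{"type":"number"}},"required":["series"]}

```bash
mkdir -p pics
cat > h.py <<'E'
import numpy as np, cv2
from workcell import env
from scipy.spatial.transform import Rotation as R
def grab(n,f):
    d=env.grab_frame(n); cv2.imwrite('pics/'+f+'.png',d['image'][:,:,::-1]); 
    np.savez('pics/'+f+'.npz',**{k:np.array(d[k]) for k in('image','K','origin','orientation')})
    return d
E
python3 - <<'E'
from h import *
print(env.state())
for n in('side','top'):
    d=grab(n,n+'0'); print(d['K'],d['origin'],d['orientation'])
    im=d['image'][:,:,::-1]; cv2.imwrite('pics/'+n+'0b.png',cv2.resize(im,(800,600),interpolation=cv2.INTER_CUBIC))
E
```

```text
{'time_s': 0.0, 'qpos': array([-7.10457615e+01,  1.83496417e+01,  8.97076275e+01,  5.02582345e-04,
        7.20442149e+01, -1.14581688e+00]), 'qvel': array([-0.05773428,  0.07675483, -0.02152164, -0.07127096, -0.09272017,
       -0.07638948]), 'effort': array([ 4.09774138e-04, -4.12457979e+01, -2.31972045e+01,  7.28204520e-02,
        4.58142778e-02, -1.49528241e-04]), 'ee_pos': array([ 197.43970435, -539.48411689,  213.13205922]), 'ee_rot': array([-1.79997493e+02,  1.01454246e-01, -6.99000978e+01]), 'force': array([-0.7235262 ,  0.15753704, -0.83436512]), 'torque': array([-0.03759945,  0.01435451,  0.04679327]), 'gripper_width': 91.41473462050185}
[[402.77612606   0.         259.45401078]
 [  0.         402.77612606 193.24567279]
 [  0.           0.           1.        ]] [390.17953933 667.54988893 478.84158709] [-116.61499734   -0.83403892 -171.88028654]
[[450.74123026   0.         257.40847435]
 [  0.         450.74123026 191.94872133]
 [  0.           0.           1.        ]] [ 436.01693143  -71.40650052 1022.71184232] [-177.86093163   -1.52992597  -89.84840181]
```

View pics/top0b.png

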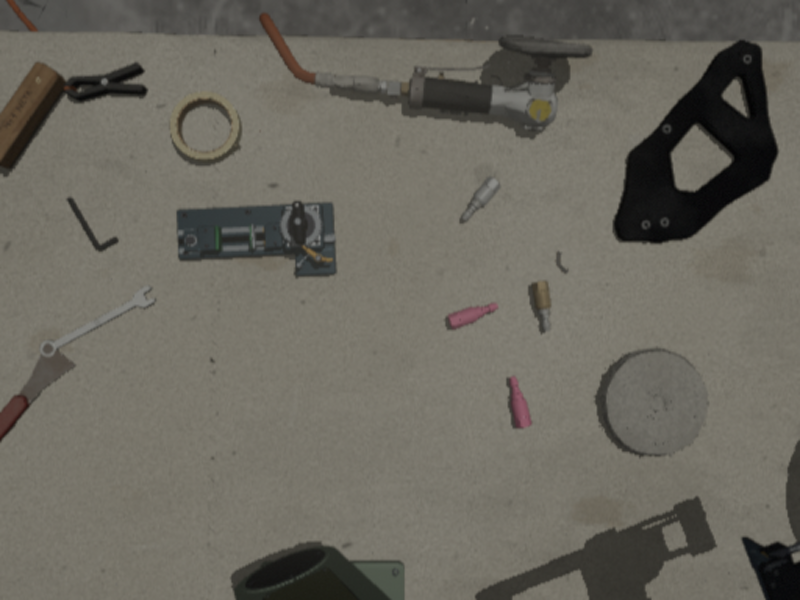

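View pics/side0b.png

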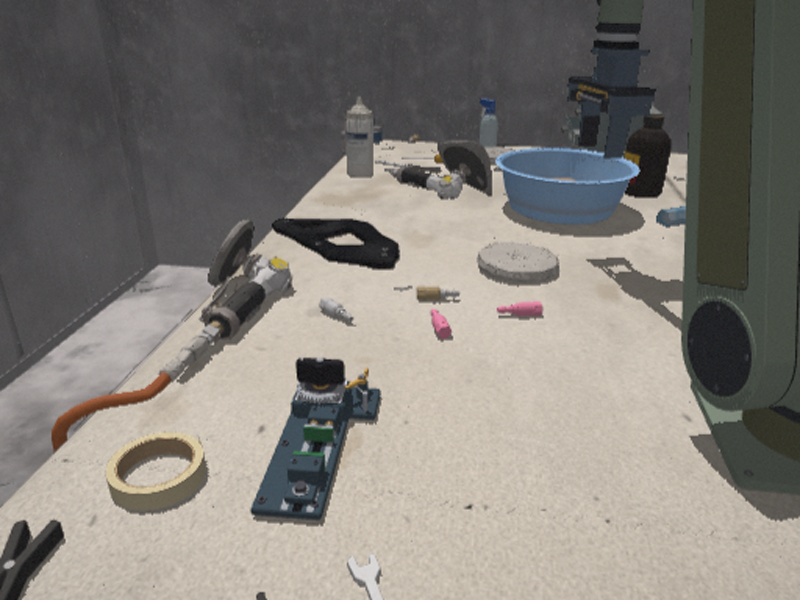

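The top view shows these candidates at 800-px scale: brass-sleeved (542,305), grey (480,200), and pink ones at (472,315) and (520,402). The brass one at (542,305) fits the description. The clamp runs from (178,235) to (335,240), with its knob at (298,222) and pawl at (318,258). I'll confirm in enlarged crops.

Run:
```python
from h import *
im=cv2.imread('pics/top0.png')
def crop(x0,y0,w,h,s,f): cv2.imwrite('pics/'+f,cv2.resize(im[y0:y0+h,x0:x0+w],None,fx=s,fy=s,interpolation=cv2.INTER_CUBIC))
crop(105,120,120,65,6.5,'c1.png')
crop(320,170,60,50,12,'c2.png')
```

```text
(no output)
```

View pics/c1.png

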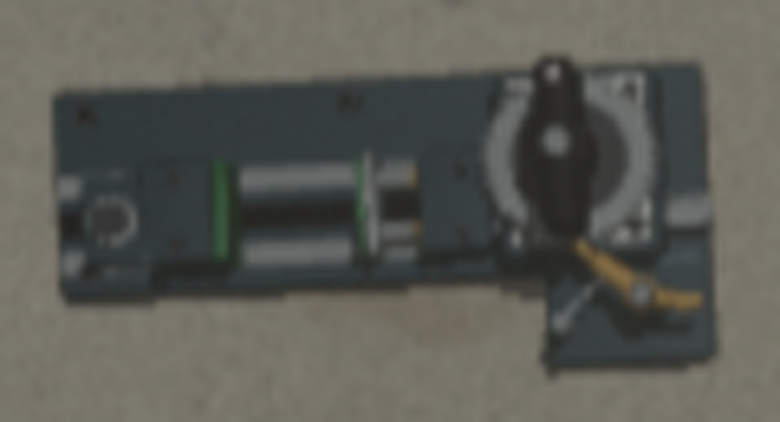

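View pics/c2.png

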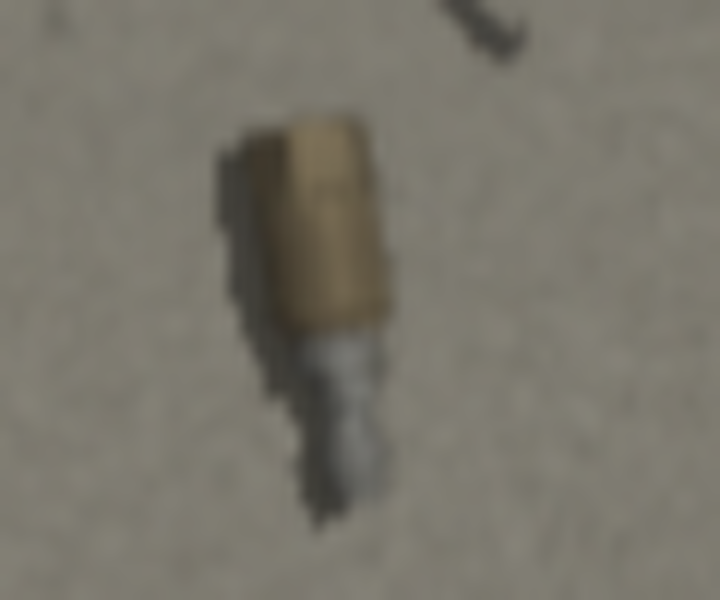

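```bash
cat >> h.py <<'E'
def load(f): return np.load('pics/'+f+'.npz')
def proj(d,P):
    M=R.from_euler('xyz',d['orientation'],degrees=True).as_matrix()
    p=(np.atleast_2d(P)-d['origin'])@M; uv=p@d['K'].T; return uv[:,:2]/uv[:,2:]
def ray(d,uv,z):
    M=R.from_euler('xyz',d['orientation'],degrees=True).as_matrix()
    uv=np.atleast_2d(uv); r=np.c_[uv,np.ones(len(uv))]@np.linalg.inv(d['K']).T@M.T
    return d['origin']+r*((z-d['origin'][2])/r[:,2])[:,None]
def T(pose,P):
    x,y,z,a=pose; P=np.atleast_2d(np.array(P,float)); c,s=np.cos(a),np.sin(a)
    return np.c_[x+c*P[:,0]-s*P[:,1],y+s*P[:,0]+c*P[:,1],z+P[:,2]]
def box(x0,x1,y0,y1,z0,z1):
    return [[x,y,z] for z in(z0,z1) for x,y in((x0,y0),(x1,y0),(x1,y1),(x0,y1))]
E_=[(0,1),(1,2),(2,3),(3,0),(4,5),(5,6),(6,7),(7,4),(0,4),(1,5),(2,6),(3,7)]
def overlay(f,out,items,x0,y0,w,h,s):
    d=load(f); im=cv2.resize(d['image'][y0:y0+h,x0:x0+w,::-1],None,fx=s,fy=s,interpolation=cv2.INTER_CUBIC)
    for pose,b,col in items:
        p=((proj(d,T(pose,b))+.5-[x0,y0])*s-.5)
        for i,j in E_: cv2.line(im,tuple(int(v) for v in p[i]),tuple(int(v) for v in p[j]),col,1,cv2.LINE_AA)
    cv2.imwrite('pics/'+out+'.png',im)
E
python3 - <<'E'
from h import *
from scipy.optimize import least_squares
d=load('top0')
c=lambda p,o,s:(np.array(p,float)+.5)/s+o-.5
u=c([[55,95],[63,300],[700,65],[715,360]],[105,120],6.5)
obj=np.array([[50,112,14],[-22,112,14],[50,-112,14],[-54,-112,14]])
f=lambda q:(proj(d,T([q[0],q[1],0,q[2]],obj))-u).ravel()
r=least_squares(f,[570,180,0]);print(r.x,np.degrees(r.x[2]),r.fun)
print(ray(d,u,14))
k=c([[555,140],[553,60],[568,235]],[105,120],6.5); print('knob',ray(d,k,79))
cp=c([[307,128],[352,500]],[320,170],12); w=ray(d,cp,12);print(w, np.linalg.norm(w[0]-w[1]))
E
```

```text
[5.58436935e+02 1.11246648e+02 5.43960011e-02] 3.1166612844998904 [-0.62063361 -0.30643378 -0.55239889  0.28538391  0.62889591 -0.37995418
  0.55966236  0.38680661]
[[601.59575814 224.41568529  14.        ]
 [531.02354317 220.67431303  14.        ]
 [613.58356943   3.53448702  14.        ]
 [511.46771501  -2.26863701  14.        ]]
knob [[577.46750514  45.205247    79.        ]
 [603.41650984  46.06166085  79.        ]
 [546.74028791  40.7799354   79.        ]]
[[ 501.11068905 -296.42060792   12.        ]
 [ 431.17584719 -304.59180593   12.        ]] 70.41058572975832
```

Run:
```python
from h import *
cl=[558.4,111.2,0,.0544]; cp=[466.1,-300.5,0,np.radians(6.7-90)]
I=[(cl,box(-22,50,-112,112,0,14),(0,255,255)),(cl,box(-54,-22,-112,-54,0,14),(0,255,255)),(cl,box(-14,20,4,5,14,37),(0,255,0)),(cl,box(15-29,15+29,-67-7,-67+7,47,79),(255,0,255))]
J=[(cp,box(-12,12,-3,37,0,23),(0,255,255)),(cp,box(-6,6,-37,-3,6,18),(255,255,0))]
overlay('top0','o1',I,105,120,120,65,6.5)
overlay('top0','o2',J,320,170,60,50,10)
overlay('side0','o3',I,150,215,110,125,5)
overlay('side0','o4',J,240,165,70,50,10)
a,b=[cv2.imread(f'pics/{n}.png') for n in('o2','o4')]
cv2.imwrite('pics/o24.png',cv2.resize(np.vstack([a,b[:,:600]]),(480,800))[:600] if 0 else cv2.resize(np.hstack([a,b]),(800,308)))
```

```text
(no output)
```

View pics/o1.png

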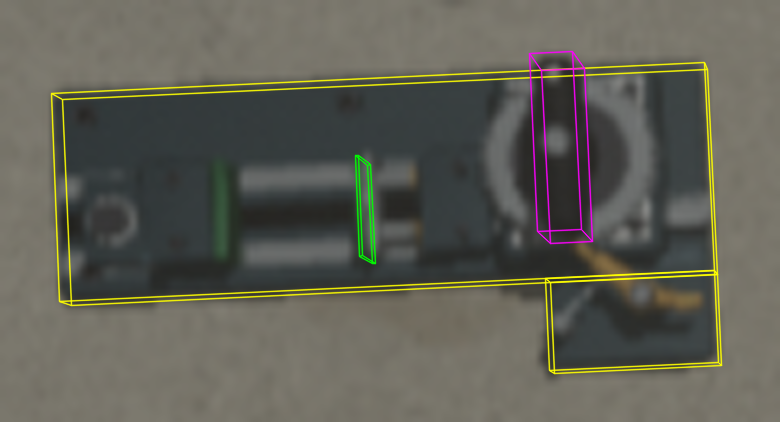

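View pics/o3.png

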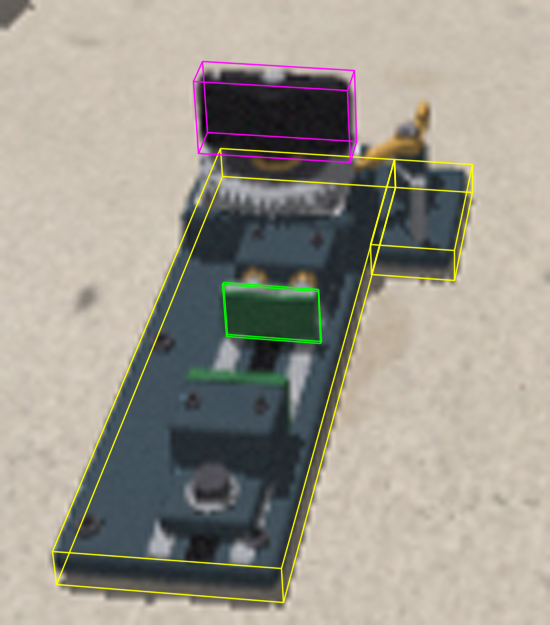

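View pics/o24.png

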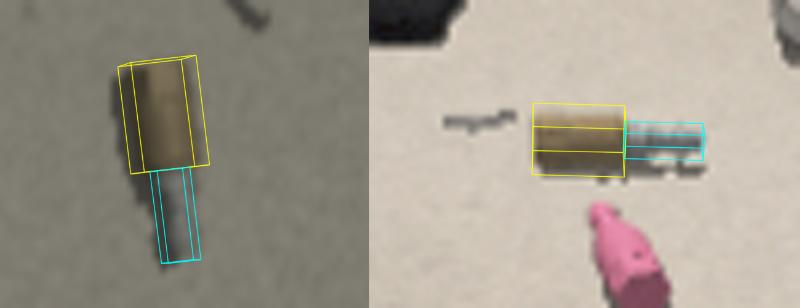

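Both views agree with the clamp and coupler models to about 1–2 mm. The brass-sleeved one has a brown sleeve and grey tail in the crop, so it's the right coupler. Next I'll work out the approach.

```bash
cat > g.py <<'E'
import sys,numpy as np
from scipy.spatial.transform import Rotation as R
# usage: from pos yaw -> to pos yaw
def delta(p0,y0,p1,y1):
    M=R.from_euler('xyz',[180,0,y0],degrees=True)
    s=M.inv().apply(np.array(p1)-np.array(p0)); r=(M.inv()*R.from_euler('xyz',[180,0,y1],degrees=True)).as_rotvec()
    print('shift',s.round(1),'rot',r.round(4),'norm',round(np.linalg.norm(s),1))
E
python3 - <<'E'
from g import *
delta([197.602,-539.997,213.976],-69.9,[443.3,-302.2,130],-83.3)
E
```

```text
shift [-138.9 -312.5   84. ] rot [ 0.     -0.      0.2339] norm 352.1
```

drive_tool(
  series=[
    [0.5,[-19,-43,5],[0,0,0.03]],
    [0.5,[-37,-83,10],[0,0,0.06]],
    [0.5,[-55,-124,20],[0,0,0.1]],
    [0.5,[-73,-165,35],[0,0,0.14]],
    [0.5,[-91,-206,50],[0,0,0.18]],
  ],
  squeeze=30,
)

```text
time_s: 0.6
ee_pos: [360.7, -382.4, 163.4]
ee_rot: [-180.0, -0.0, -80.3]
force: [0.4, -0.1, -0.4]
gripper_width: 54.2
```

drive_tool(
  series=[
    [0.5,[-19,-39,10],[0,0,0.02]],
    [0.5,[-37,-78,20],[0,0,0.04]],
    [0.5,[-47.9,-106.5,34],[0,0,0.0539]],
    [0.5,[-47.9,-106.5,34],[0,0,0.0539]],
    [0.5,[-47.9,-106.5,34],[0,0,0.0539]],
  ],
)

```text
time_s: 1.1
ee_pos: [456.4, -317.9, 129.3]
ee_rot: [179.9, 0.1, -83.2]
force: [-0.1, -0.0, 0.1]
gripper_width: 45.5
```

Run:
```python
from h import *
from g import *
f=lambda p,y,s:np.array(p)+R.from_euler('xyz',[180,0,y],degrees=True).apply(s)
p=f([197.602,-539.997,213.976],-69.9,[-91,-206,50]); y=-69.9-np.degrees(.18);p=f(p,y,[-47.9,-106.5,34]);y-=np.degrees(.0539);print(p,y)
s=env.state();print(s['ee_pos'],s['ee_rot'])
delta(p,y,[443.3,-302.2,3],-83.3)
d=grab('top','top1')
J=[([466.1,-299.5,0,np.radians(-83.3)],box(-12,12,-3,37,0,23),(0,255,255)),([466.1,-299.5,0,np.radians(-83.3)],box(-6,6,-37,-3,6,18),(255,255,0))]
overlay('top1','o5',J,290,150,110,90,7)
```

```text
[ 456.59038385 -318.43954531  129.976     ] -83.30148282810997
[ 456.42403103 -317.88769744  129.25148779] [ 1.79902884e+02  5.03251449e-02 -8.31975401e+01]
shift [-17.7  11.3 127. ] rot [-0.  0. -0.] norm 128.7
```

View pics/o5.png

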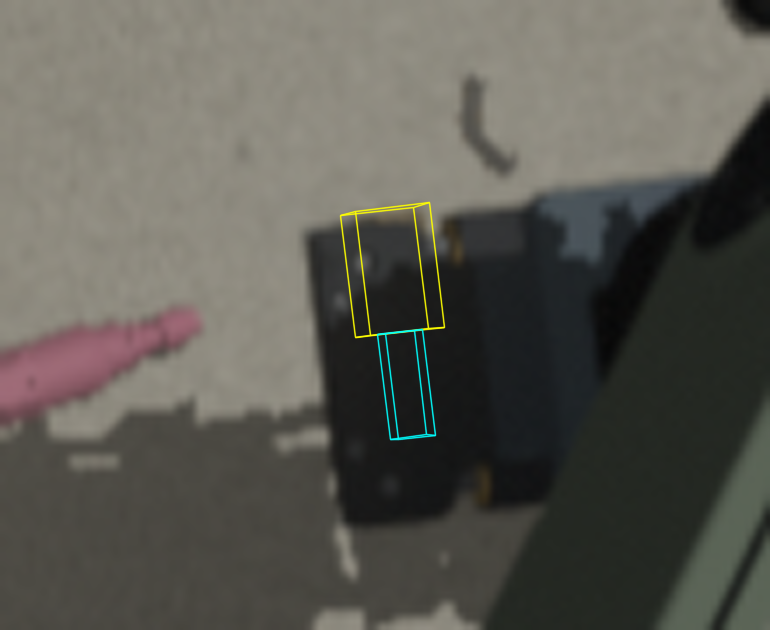

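The gripper hides the coupler from above, and the pink one's tip (190,322) stays clear. I'll descend in steps.

drive_tool(
  series=[
    [0.5,[-12,8,30],[0,0,0]],
    [0.5,[-17.7,11.3,70],[0,0,0]],
    [0.5,[-17.7,11.3,98],[0,0,0]],
    [0.5,[-17.7,11.3,116],[0,0,0]],
    [0.5,[-17.7,11.3,126],[0,0,0]],
  ],
)

```text
time_s: 1.65
ee_pos: [441.7, -302.8, 3.0]
ee_rot: [179.9, 0.1, -83.4]
force: [-0.9, -0.3, 0.0]
gripper_width: 45.3
```

drive_tool(
  series=[
    [0.5,[0,0,1],[0,0,0]],
    [1,[0,0,1],[0,0,0]],
    [1,[0,0,1],[0,0,0]],
    [1,[0,0,1],[0,0,0]],
    [1,[0,0,1],[0,0,0]],
  ],
  squeeze=30,
)

```text
time_s: 2.15
ee_pos: [443.7, -302.5, 3.7]
ee_rot: [-179.9, -0.1, -83.3]
force: [-0.4, 0.3, 0.3]
gripper_width: 16.5
```

Run:
```python
from h import *
d=grab('side','side1');s=env.state();print(s['ee_pos'],s['ee_rot'],s['force'],s['gripper_width'])
overlay('side1','o6',[],230,130,110,90,7)
```

```text
[ 443.64517903 -302.47968962    3.53988731] [-1.79948191e+02 -6.16109545e-02 -8.32936308e+01] [ 0.46330059 -1.62167875  0.23278413] 12.25936897019188
```

View pics/o6.png

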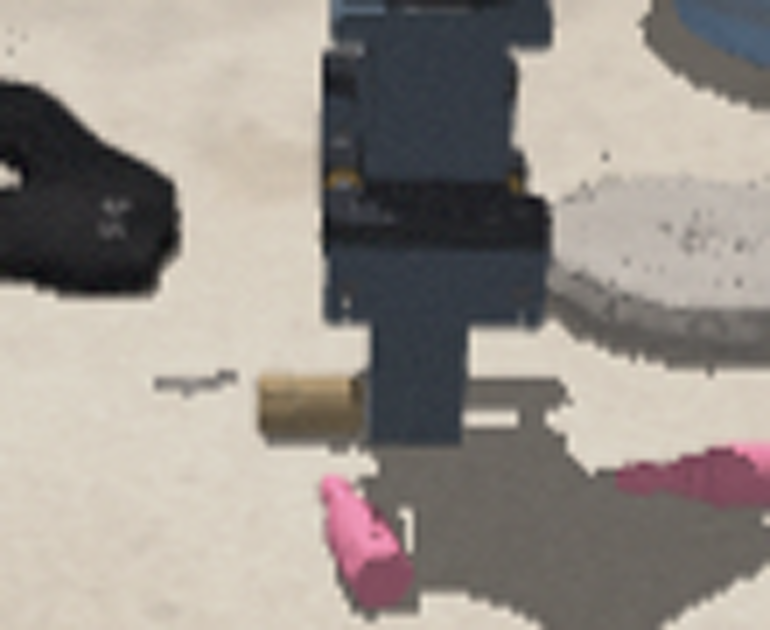

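The coupler is held by the tail, with the opening at 12.3 mm, and the sleeve sticks out to the left (310,408). Next is the transfer.

Run:
```python
from g import *
delta([443.3,-302.2,3],-83.3,[520.2,133.2,110],-86.9)
```

```text
shift [-423.5 -127.2 -107. ] rot [ 0.     -0.      0.0628] norm 454.9
```

drive_tool(
  series=[
    [1,[0,0,-20],[0,0,0]],
    [1,[0,0,-55],[0,0,0]],
    [1,[0,0,-95],[0,0,0]],
    [1,[-10,-3,-117],[0,0,0]],
    [1,[-40,-12,-117],[0,0,0]],
  ],
)

```text
time_s: 2.7
ee_pos: [453.0, -263.7, 123.8]
ee_rot: [-179.6, -0.4, -83.5]
force: [1.2, 0.3, -0.7]
gripper_width: 12.0
```

drive_tool(
  series=[
    [1,[-40,-12,0],[0,0,0]],
    [1,[-83,-25,0],[0,0,0]],
    [1,[-128,-38.5,0],[0,0,0]],
    [1,[-173,-52,0],[0,0,0]],
    [1,[-218,-65.5,0],[0,0,0]],
  ],
)

```text
time_s: 3.2
ee_pos: [490.1, -35.0, 120.1]
ee_rot: [-180.0, -0.0, -83.3]
force: [0.8, -0.1, -1.1]
gripper_width: 11.8
```

drive_tool(
  series=[
    [1,[-45,-13.5,0],[0,0,0.01]],
    [1,[-88,-26,0],[0,0,0.025]],
    [1,[-128,-38,0],[0,0,0.04]],
    [1,[-154,-46,2],[0,0,0.055]],
    [1,[-165.5,-49.7,10],[0,0,0.063]],
  ],
)

```text
time_s: 3.7
ee_pos: [521.1, 135.8, 110.4]
ee_rot: [-179.9, 0.0, -86.8]
force: [0.7, -0.4, -1.8]
gripper_width: 11.7
```

Run:
```python
from h import *
d=grab('side','side2');d=grab('top','top2');s=env.state();print(s['ee_pos'],s['ee_rot'],s['force'],s['gripper_width'])
overlay('side2','o7',[],130,130,150,200,3)
overlay('top2','o8',[],90,100,150,110,5)
```

```text
[519.3180814  133.97072744 108.58429458] [ 1.79849409e+02 -4.19975594e-02 -8.67767984e+01] [-0.67093087 -0.70239575 -1.25398542] 11.598505700233957
```

View pics/o7.png

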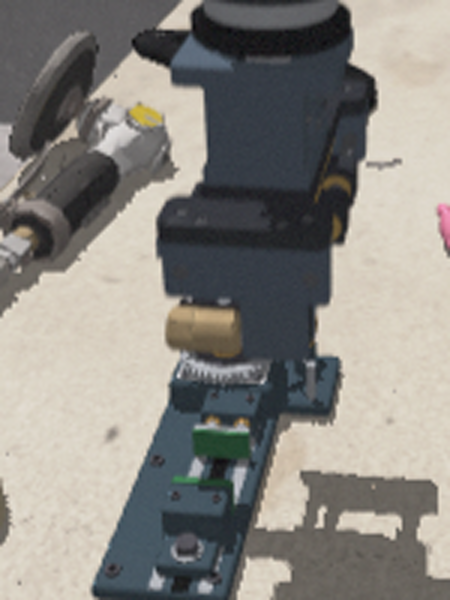

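View pics/o8.png

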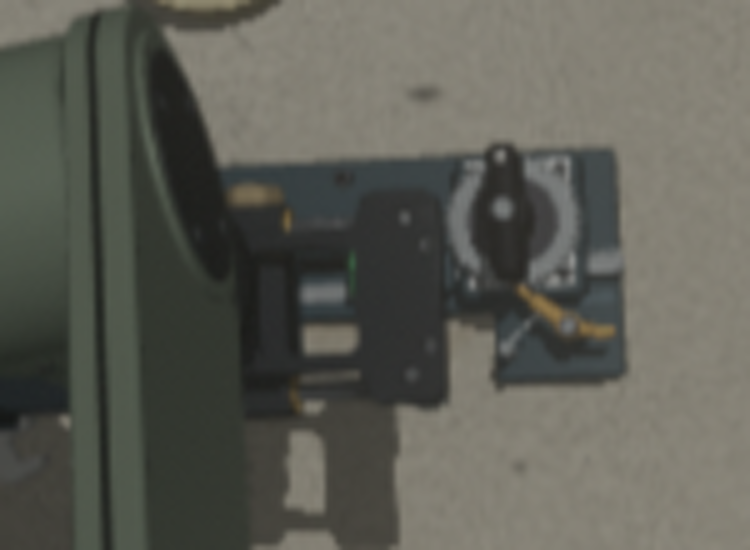

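Run:
```python
from h import *
s=env.state();print(s['ee_pos'],s['ee_rot'],s['force'])
y=np.radians(-86.9); p=np.array([520.2,133.2]); o=p+22.7*np.array([-np.sin(y),np.cos(y)])
cp=[o[0],o[1],107-1,y];print(cp)
J=[(cp,box(-12,12,-3,37,0,23),(0,255,255)),(cp,box(-6,6,-37,-3,6,18),(255,255,0))]
overlay('side2','o9',J,170,210,90,60,8)
```

```text
[519.3180814  133.97072744 108.58429458] [ 1.79849409e+02 -4.19975594e-02 -8.67767984e+01] [-0.67093087 -0.70239575 -1.25398542]
[np.float64(542.866782416405), np.float64(134.42758905475438), 106, np.float64(-1.5166911199830724)]
```

View pics/o9.png

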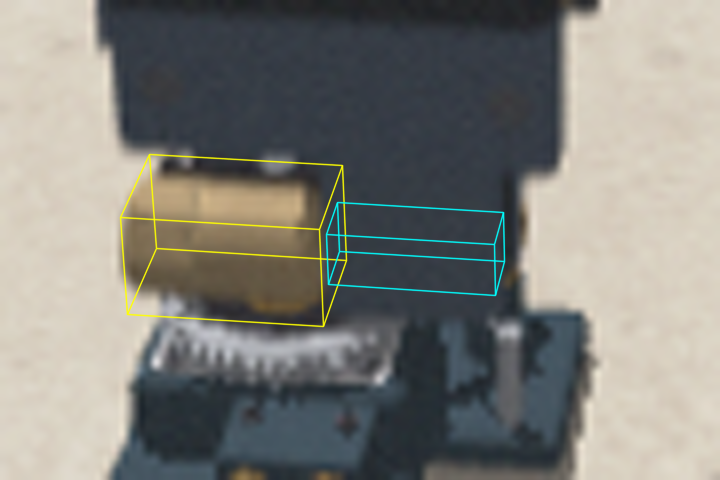

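The coupler is level and square, matching the model within about 2 mm. I'll lower it.

drive_tool(
  series=[
    [1,[0,0,25],[0,0,0]],
    [1,[0,0,50],[0,0,0]],
    [1,[0,0,68],[0,0,0]],
    [1,[0,0,80],[0,0,0]],
    [1,[0,0,85],[0,0,0]],
  ],
)

```text
time_s: 4.3
ee_pos: [519.4, 131.8, 23.8]
ee_rot: [179.9, -0.0, -87.0]
force: [0.2, -0.2, -0.4]
gripper_width: 11.9
```

drive_tool(
  series=[
    [1,[0,0,2],[0,0,0]],
    [1,[0,0,4],[0,0,0]],
    [1,[0,0,6],[0,0,0]],
    [1,[0,0,7.5],[0,0,0]],
    [1,[0,0,7.5],[0,0,0]],
  ],
)

```text
time_s: 4.8
ee_pos: [520.4, 133.3, 17.6]
ee_rot: [-180.0, -0.0, -86.9]
force: [0.2, -0.1, -0.8]
gripper_width: 11.7
```

Run:
```python
from h import *
d=grab('side','side3');s=env.state();print(s['ee_pos'],s['ee_rot'],s['force'],s['gripper_width'])
overlay('side3','o10',[],150,210,110,90,7)
```

```text
[520.39747957 133.35417429  17.63862272] [-1.79971187e+02 -1.18963544e-03 -8.69037159e+01] [-0.68719366 -0.4867365  -1.30379674] 11.632055050661453
```

View pics/o10.png

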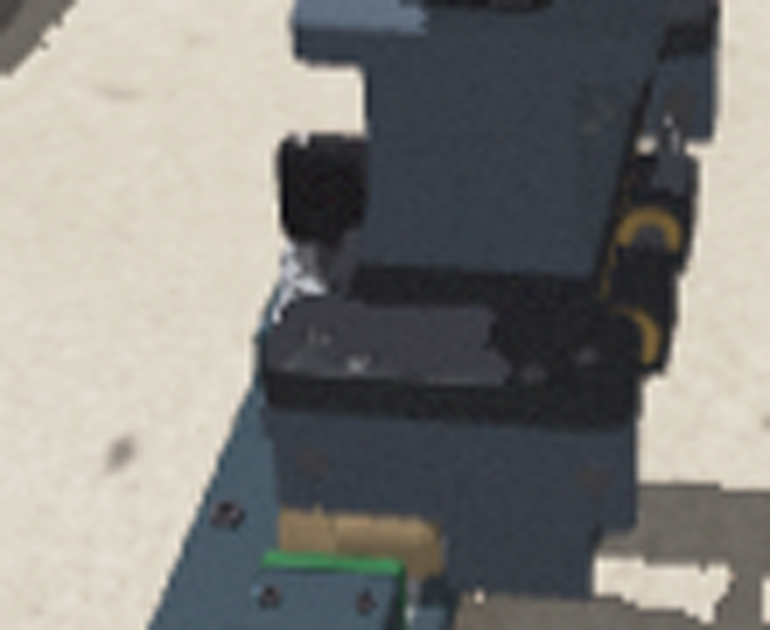

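drive_tool(
  series=[
    [1,[0,0,0.5],[0,0,0]],
    [0.7,[0,0,0.5],[0,0,0]],
    [0.6,[0,0,0.5],[0,0,0]],
    [0.6,[0,0,0.5],[0,0,0]],
    [0.6,[0,0,0.5],[0,0,0]],
  ],
)

```text
time_s: 5.35
ee_pos: [520.2, 133.3, 16.9]
ee_rot: [-180.0, -0.0, -86.9]
force: [0.1, -0.2, -0.3]
gripper_width: 35.9
```

drive_tool(
  series=[
    [0.6,[0,0,0],[0,0,0]],
    [0.6,[0,0,-10],[0,0,0]],
    [0.6,[0,0,-40],[0,0,0]],
    [0.6,[0,0,-75],[0,0,0]],
    [0.6,[0,0,-100],[0,0,0]],
  ],
)

```text
time_s: 5.85
ee_pos: [521.0, 133.4, 119.7]
ee_rot: [-179.8, 0.0, -86.9]
force: [1.5, -0.4, -0.6]
gripper_width: 36.4
```

Run:
```python
from h import *
from g import *
d=grab('side','side4');s=env.state();print(s['ee_pos'],s['ee_rot'],s['force'],s['torque'],s['gripper_width'],s['qpos'])
cl=[558.4,111.2,0,.0544]
y=np.radians(-86.9); p=np.array([520.2,133.2]); o=p+22.7*np.array([-np.sin(y),np.cos(y)]); cp=[*o,14,y]
J=[(cp,box(-12,12,-3,37,0,23),(0,255,255)),(cp,box(-6,6,-37,-3,6,18),(255,255,0))]
overlay('side4','o11',J,150,215,110,90,7)
kn=T(cl,[14.3,-67.5,0]);print(kn)
```

```text
[523.40228451 134.02560742 123.47037698] [-1.79420400e+02  9.91105984e-02 -8.69086196e+01] [2.240612   1.06369992 2.76965335] [ 0.0816422  -0.08821331 -0.00102164] 36.47484941364773 [ 1.31455047e+01  1.92169089e+01  1.02390486e+02 -4.25454730e-03
  5.78046039e+01  1.00056874e+02]
[[576.34903493  44.57739014   0.        ]]
```

View pics/o11.png

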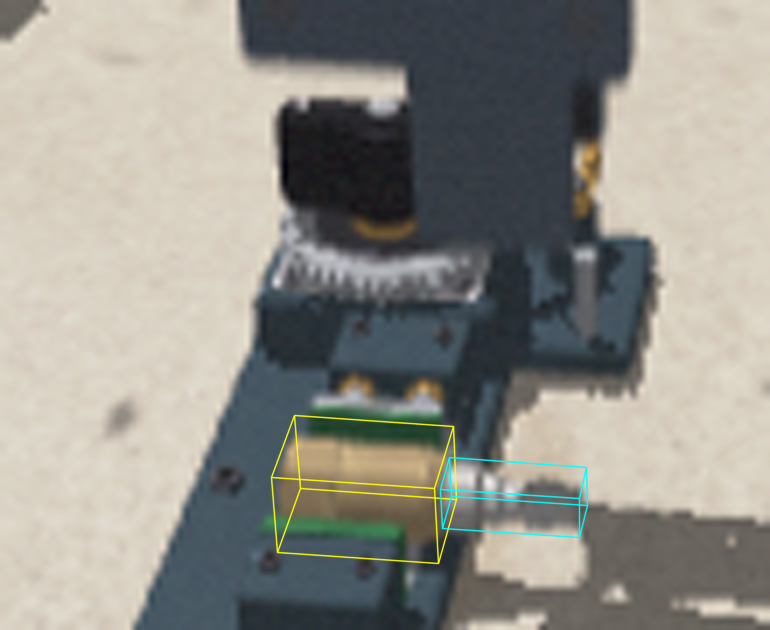

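The coupler lies on the deck between the jaws, with the sleeve at (360,490) and the tail out to the pawl side at (530,490). The projected model agrees. Next I'll turn the wrist 180° over the knob, which leaves room for the whole clockwise range without regrasping.

Run:
```python
from g import *
delta([520.2,133.2,117],-86.9,[576.6,45,115],93.1-0)
```

```text
shift [ 91.1 -51.5   2. ] rot [ 0.      0.     -3.1416] norm 104.7
```

drive_tool(
  series=[
    [0.4,[15,-8,0],[0,0,-0.14]],
    [0.4,[35,-20,0],[0,0,-0.285]],
    [0.4,[55,-31,0],[0,0,-0.43]],
    [0.4,[75,-42,1],[0,0,-0.575]],
    [0.4,[91.1,-51.5,2],[0,0,-0.72]],
  ],
)

```text
time_s: 6.4
ee_pos: [577.2, 44.0, 115.5]
ee_rot: [-180.0, -0.0, -45.3]
force: [0.3, -0.2, 0.6]
gripper_width: 54.6
```

drive_tool(
  series=[
    [0.4,[0,0,0],[0,0,-0.145]],
    [0.4,[0,0,0],[0,0,-0.29]],
    [0.4,[0,0,0],[0,0,-0.435]],
    [0.4,[0,0,0],[0,0,-0.58]],
    [0.4,[0,0,0],[0,0,-0.72]],
  ],
)

```text
time_s: 6.9
ee_pos: [576.6, 45.0, 115.4]
ee_rot: [180.0, -0.0, -4.1]
force: [1.4, -0.4, -0.5]
gripper_width: 55.0
```

drive_tool(
  series=[
    [0.4,[0,0,0],[0,0,-0.145]],
    [0.4,[0,0,0],[0,0,-0.29]],
    [0.4,[0,0,0],[0,0,-0.435]],
    [0.4,[0,0,0],[0,0,-0.58]],
    [0.4,[0,0,0],[0,0,-0.72]],
  ],
)

```text
time_s: 7.4
ee_pos: [576.6, 45.1, 115.5]
ee_rot: [180.0, -0.0, 37.2]
force: [0.7, -0.6, 0.2]
gripper_width: 54.8
```

drive_tool(
  series=[
    [0.4,[0,0,0],[0,0,-0.145]],
    [0.4,[0,0,0],[0,0,-0.29]],
    [0.4,[0,0,0],[0,0,-0.435]],
    [0.4,[0,0,0],[0,0,-0.58]],
    [0.4,[0,0,0],[0,0,-0.72]],
  ],
)

```text
time_s: 7.9
ee_pos: [576.6, 45.1, 115.5]
ee_rot: [180.0, -0.0, 78.4]
force: [-0.0, 0.3, 0.1]
gripper_width: 54.8
```

drive_tool(
  series=[
    [0.4,[0,0,0],[0,0,-0.1]],
    [0.4,[0,0,0],[0,0,-0.2]],
    [0.4,[0,0,0],[0,0,-0.2616]],
    [0.4,[0,0,0],[0,0,-0.2616]],
    [0.4,[0,0,0],[0,0,-0.2616]],
  ],
)

```text
time_s: 8.4
ee_pos: [576.6, 45.1, 115.2]
ee_rot: [180.0, 0.0, 93.0]
force: [-0.4, 0.8, -0.8]
gripper_width: 54.9
```

Run:
```python
from h import *
d=grab('side','side5');d=grab('top','top5');s=env.state();print(s['time_s'],s['ee_pos'],s['ee_rot'],s['force'],s['torque'],s['gripper_width'],s['qpos'])
overlay('top5','o12',[],95,115,130,80,6)
overlay('side5','o13',[],150,180,110,120,5)
```

```text
8.5 [576.59019986  45.06245371 115.11497844] [1.79987773e+02 3.90612958e-03 9.30371892e+01] [0.08417414 0.09344436 0.12432515] [ 0.0621185  -0.12646282 -0.03559628] 54.21881417631637 [ 3.33172101e+00  2.30850593e+01  9.75104627e+01 -4.61142318e-03
  5.93922717e+01 -8.97031211e+01]
```

View pics/o12.png

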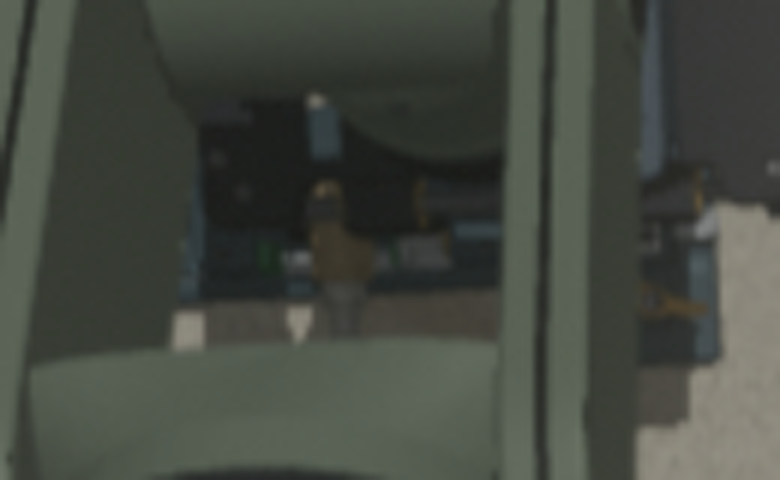

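View pics/o13.png

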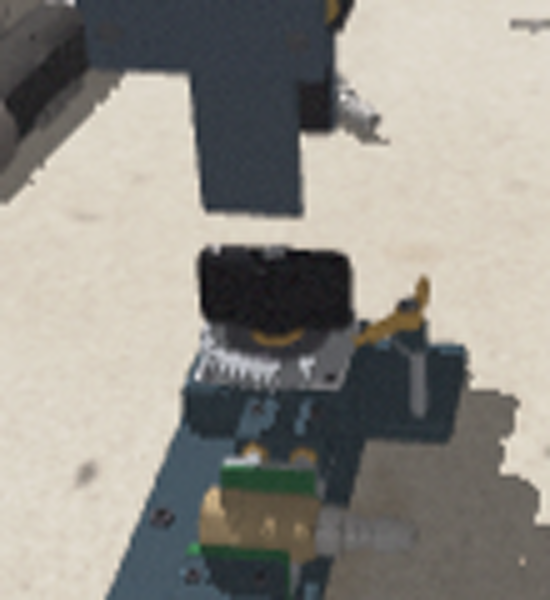

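Run:
```python
from h import *
d=load('side5')
a=np.radians(93.0-90)
def show(P): print(((proj(d,P)+.5-[150,180])*5-.5).round(1).tolist())
y2=45+27+13
show([[576.6-16-2,y2,115],[576.6+16-2,y2,115]])
# knob near face: y+7, ends
for kx,ky in((576.6,45),(575.6,45),(574.6,45)):
    k=[kx,ky,0,.0544]; print(kx); show(T(k,[[-29,7,79],[29,7,79],[-29,-7,79],[29,-7,79],[-29,7,47],[29,7,47]]))
overlay('side5','o14',[([576.6,45,0,.0544],box(-29,29,-7,7,47,79),(0,255,255)),([575.1,45,0,.0544],box(-29,29,-7,7,47,79),(255,0,255))],180,220,50,40,15)
```

```text
[[290.8, 227.0], [201.5, 219.2]]
576.6
[[348.7, 265.4], [194.5, 256.2], [355.3, 245.6], [203.5, 236.6], [351.3, 337.6], [199.9, 328.1]]
575.6
[[351.4, 265.6], [197.1, 256.4], [357.9, 245.8], [206.1, 236.8], [353.9, 337.8], [202.5, 328.4]]
574.6
[[354.0, 265.9], [199.7, 256.6], [360.5, 246.0], [208.7, 237.1], [356.5, 338.0], [205.0, 328.6]]
```

View pics/o14.png

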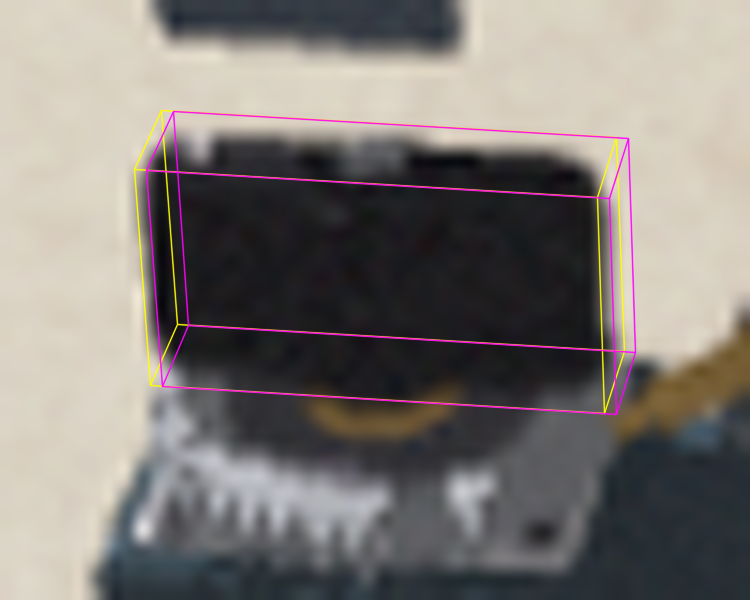

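drive_tool(
  series=[
    [0.5,[0,-0.6,20],[0,0,0]],
    [0.5,[0,-0.6,40],[0,0,0]],
    [0.5,[0,-0.6,55],[0,0,0]],
    [0.5,[0,-0.6,63],[0,0,0]],
    [0.5,[0,-0.6,63],[0,0,0]],
  ],
  squeeze=8,
)

```text
time_s: 9.0
ee_pos: [575.3, 45.0, 51.0]
ee_rot: [-179.9, 0.0, 93.1]
force: [0.0, 0.8, -0.7]
gripper_width: 45.4
```

Run:
```python
from h import *
s=env.state();print(s['time_s'],s['ee_pos'],s['ee_rot'],s['force'],s['torque'],s['gripper_width'])
```

```text
9.0 [575.30043759  44.99555456  50.97875727] [-1.79874063e+02  4.33906453e-03  9.30682243e+01] [ 0.02621482  0.80234357 -0.7241991 ] [ 0.05704055 -0.1563411   0.00044285] 45.359031154796625
```

drive_tool(
  series=[
    [0.5,[0,1.2,0],[0,0,0]],
    [1,[0,1.2,0],[0,0,0]],
    [1,[0,1.2,0],[0,0,0]],
    [1,[0,1.2,0],[0,0,0]],
    [1,[0,1.2,0],[0,0,0]],
  ],
  squeeze=8,
)

```text
time_s: 9.5
ee_pos: [577.3, 45.1, 52.3]
ee_rot: [180.0, 0.0, 93.1]
force: [0.4, 0.0, 0.6]
gripper_width: 16.7
```

drive_tool(
  series=[
    [1,[0,0,0],[0,0,0]],
    [1,[0,0,0],[0,0,0]],
    [1,[0,0,0],[0,0,0]],
    [1,[0,0,0],[0,0,0]],
    [1,[0,0,0],[0,0,0]],
  ],
)

```text
time_s: 10.0
ee_pos: [577.3, 44.2, 52.2]
ee_rot: [180.0, 0.1, 93.1]
force: [-1.3, -4.9, 3.4]
gripper_width: 13.9
```

Run:
```python
from h import *
s=env.state();print(s['time_s'],s['ee_pos'],s['ee_rot'],s['force'],s['torque'],s['gripper_width'])
```

```text
10.0 [577.32367302  44.24938493  52.22082163] [1.79981372e+02 8.24092494e-02 9.31132557e+01] [-1.29176788 -4.90296037  3.41731077] [-0.83199954 -0.08152409 -0.00975497] 13.91314644346841
```

drive_tool(
  series=[
    [1,[-0.4,0,0],[0,0,0]],
    [1,[-0.8,0,0],[0,0,0]],
    [1,[-1.2,0,0],[0,0,0]],
    [1,[-1.2,0,0],[0,0,0]],
    [1,[-1.2,0,0],[0,0,0]],
  ],
)

```text
time_s: 10.5
ee_pos: [577.3, 44.2, 52.2]
ee_rot: [180.0, -0.0, 93.1]
force: [-1.0, -1.1, 5.0]
gripper_width: 14.0
```

```bash
cat > st.py <<'E'
from h import *
s=env.state();print(s['time_s'],s['ee_pos'].round(2),s['ee_rot'].round(2),s['force'].round(2),s['torque'].round(4),s['gripper_width'].round(2))
E
python3 st.py
```

```text
Traceback (most recent call last):
  File "st.py", line 2, in <module>
    s=env.state();print(s['time_s'],s['ee_pos'].round(2),s['ee_rot'].round(2),s['force'].round(2),s['torque'].round(4),s['gripper_width'].round(2))
                                                                                                                       ^^^^^^^^^^^^^^^^^^^^^^^^
AttributeError: 'float' object has no attribute 'round'
```

```bash
sed -i "s/,s\['gripper_width'\].round(2)//" st.py; python3 st.py
```

```text
10.5 [577.34  44.16  52.25] [ 1.7998e+02 -2.0000e-02  9.3080e+01] [-1.01 -1.14  5.  ] [-0.1798  0.0158  0.024 ]
```

drive_tool(
  series=[
    [1,[-0.35,0,0],[0,0,0.0]],
    [1,[-0.35,0,0],[0,0,0.05]],
    [1,[-0.35,0,0],[0,0,0.1]],
    [1,[-0.35,0,0],[0,0,0.15]],
    [1,[-0.35,0,0],[0,0,0.2]],
  ],
  squeeze=12,
)

```text
time_s: 11.0
ee_pos: [577.4, 44.3, 52.2]
ee_rot: [180.0, -0.1, 81.5]
force: [-1.7, 0.5, 5.3]
gripper_width: 14.0
```

```bash
python3 st.py
```

```text
11.0 [577.37  44.34  52.23] [ 1.7999e+02 -7.0000e-02  8.1500e+01] [-1.69  0.45  5.28] [0.1569 0.1511 0.03  ]
```

drive_tool(
  series=[
    [1,[0,0,0],[0,0,0.05]],
    [1,[0,0,0],[0,0,0.1]],
    [1,[0,0,0],[0,0,0.15]],
    [1,[0,0,0],[0,0,0.2]],
    [1,[0,0,0],[0,0,0.2]],
  ],
)

```text
time_s: 11.5
ee_pos: [577.4, 44.5, 52.2]
ee_rot: [-180.0, -0.1, 70.1]
force: [-0.5, 0.4, 5.2]
gripper_width: 13.9
```

```bash
python3 st.py
python3 - <<'E'
from h import *
grab('side','side6'); overlay('side6','o15',[],150,200,110,100,6)
E
```

```text
11.5 [577.42  44.5   52.21] [-1.80e+02 -8.00e-02  7.01e+01] [-0.55  0.36  5.18] [ 0.0725  0.0843 -0.0174]
```

View pics/o15.png

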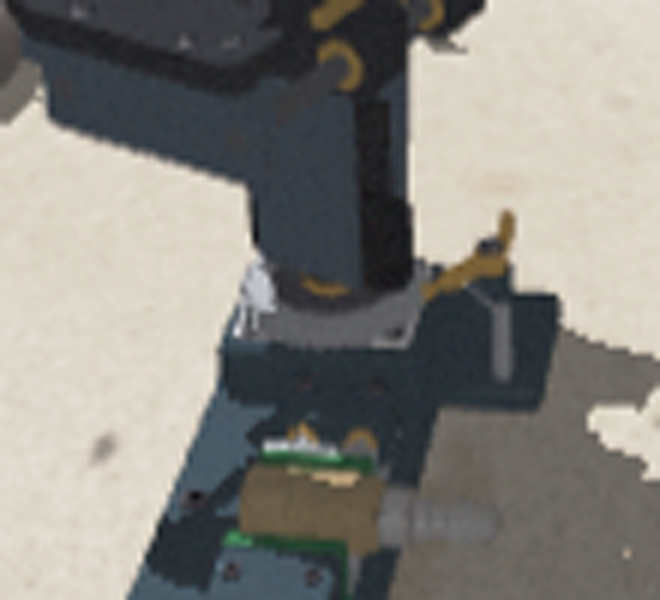

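Run:
```python
from h import *
# calibrate: clamp pose shifted from robot knowledge; use image-fit pose for image work
cl=[558.4,111.2,0,.0544]
it=[(cl,box(-14,20,y,y+.01,14,37),c) for y,c in((5,(0,255,255)),(46,(0,0,255)))]
overlay('top0','o16',it,128,135,45,32,17)
overlay('side0','o17',it,180,260,45,42,14)
```

```text
(no output)
```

View pics/o16.png

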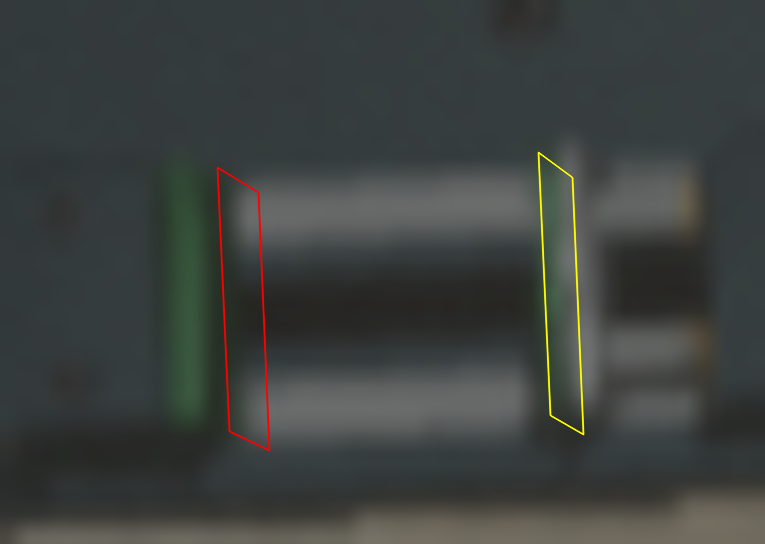

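View pics/o17.png

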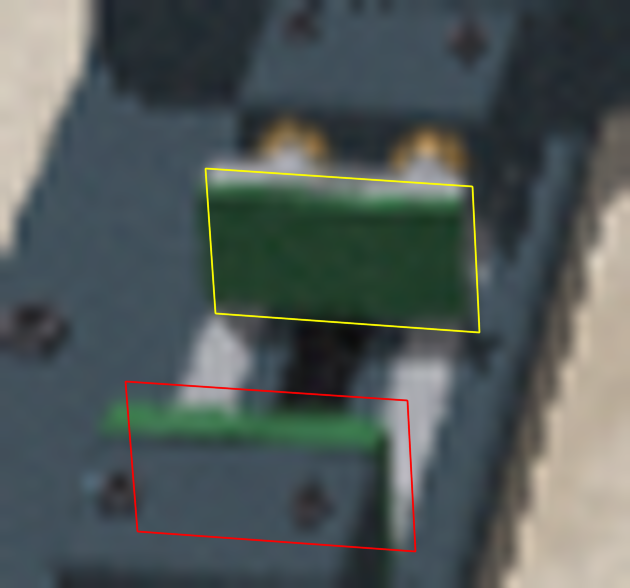

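drive_tool(
  series=[
    [1,[0,0,0],[0,0,0.06]],
    [1,[0,0,0],[0,0,0.12]],
    [1,[0,0,0],[0,0,0.18]],
    [1,[0,0,0],[0,0,0.24]],
    [1,[0,0,0],[0,0,0.24]],
  ],
)

```text
time_s: 12.05
ee_pos: [577.5, 44.7, 52.2]
ee_rot: [-180.0, -0.1, 56.4]
force: [-0.5, 3.0, 5.3]
gripper_width: 13.8
```

```bash
cat > avg.py <<'E'
from h import *
import sys
n=int(sys.argv[1]) if len(sys.argv)>1 else 10
F=[];Q=[];P=[];Y=[];E=[]
for i in range(n):
    env.grab_frame('side'); s=env.state(); F.append(s['force']);Q.append(s['torque']);P.append(s['ee_pos']);Y.append(s['ee_rot'][2]);E.append(s['effort'][5])
m=lambda a:np.mean(a,0).round(3); y=np.mean(Y)
print('t',round(s['time_s'],2),'pos',m(P),'yaw',round(y,2),'th',round(np.radians(93.1-y),4),'F',m(F),'T',m(Q),'Tz',np.round([q[2] for q in Q],3),'sd',np.std(Q,0)[2].round(3),'q6',np.mean(E).round(4),np.std(E).round(4),'w',s['gripper_width'])
E
python3 avg.py
```

```text
t 12.55 pos [577.53   44.696  52.22 ] yaw 56.46 th 0.6395 F [-0.762  2.142  5.231] T [ 0.273  0.001 -0.005] Tz [-0.018 -0.01  -0.037  0.005  0.002 -0.018  0.006 -0.007  0.012  0.018] sd 0.016 q6 -0.0022 0.0191 w 13.765098655905891
```

drive_tool(
  series=[
    [1,[0.6,0.25,0],[0,0,0.03]],
    [1,[1.23,0.5,0],[0,0,0.08]],
    [1,[1.23,0.5,0],[0,0,0.13]],
    [1,[1.23,0.5,0],[0,0,0.18]],
    [1,[1.23,0.5,0],[0,0,0.2]],
  ],
)

```text
time_s: 13.05
ee_pos: [577.7, 44.9, 52.2]
ee_rot: [-179.9, 0.0, 45.0]
force: [-2.3, -0.3, 5.7]
gripper_width: 13.9
```

```bash
python3 st.py; python3 avg.py 8
```

```text
13.05 [577.69  44.87  52.18] [-1.7992e+02  2.0000e-02  4.4960e+01] [-2.28 -0.25  5.7 ] [-0.0137  0.2702  0.0323]
t 13.45 pos [577.697  44.889  52.207] yaw 45.01 th 0.8394 F [-2.807  0.22   6.966] T [-0.035  0.252  0.003] Tz [-0.014 -0.007  0.062 -0.    -0.014 -0.018 -0.003  0.021] sd 0.025 q6 0.0234 0.0347 w 13.896058389608951
```

drive_tool(
  series=[
    [1,[0,0,0],[0,0,0.03]],
    [1,[0,0,0],[0,0,0.06]],
    [1,[0,0,0],[0,0,0.09]],
    [1,[0,0,0],[0,0,0.12]],
    [1,[0,0,0],[0,0,0.15]],
  ],
)

```text
time_s: 13.95
ee_pos: [577.8, 45.0, 52.2]
ee_rot: [-179.9, 0.0, 36.4]
force: [-1.9, 0.9, 6.3]
gripper_width: 13.6
```

```bash
python3 st.py; python3 avg.py 8
```

```text
13.95 [577.8   44.99  52.2 ] [-1.7992e+02  1.0000e-02  3.6360e+01] [-1.88  0.91  6.28] [0.0145 0.2166 0.0555]
t 14.35 pos [577.807  44.98   52.207] yaw 36.4 th 0.9895 F [-2.617  0.894  6.894] T [0.023 0.233 0.004] Tz [ 0.005  0.007 -0.037  0.015  0.026  0.032  0.016 -0.032] sd 0.024 q6 0.0237 0.0426 w 13.697132555217362
```

drive_tool(
  series=[
    [1,[0,0,0],[0,0,0.02]],
    [1,[0,0,0],[0,0,0.04]],
    [1,[0,0,0],[0,0,0.06]],
    [1,[0,0,0],[0,0,0.08]],
    [1,[0,0,0],[0,0,0.1]],
  ],
)

```text
time_s: 14.85
ee_pos: [577.9, 45.0, 52.2]
ee_rot: [-179.9, 0.0, 30.7]
force: [-1.1, 0.6, 5.4]
gripper_width: 13.9
```

```bash
python3 st.py; python3 avg.py 8
```

```text
14.85 [577.87  45.05  52.19] [-1.7993e+02  1.0000e-02  3.0660e+01] [-1.08  0.61  5.42] [0.0818 0.1903 0.0232]
t 15.25 pos [577.89   45.034  52.203] yaw 30.68 th 1.0894 F [-2.147  1.125  6.543] T [ 0.033  0.212 -0.007] Tz [ 0.063 -0.007 -0.026 -0.032 -0.02  -0.021 -0.021  0.009] sd 0.029 q6 0.0185 0.0286 w 13.934427113357351
```

drive_tool(
  series=[
    [1,[0,0,0],[0,0,0.02]],
    [1,[0,0,0],[0,0,0.04]],
    [1,[0,0,0],[0,0,0.06]],
    [1,[0,0,0],[0,0,0.08]],
    [1,[0,0,0],[0,0,0.1]],
  ],
)

```text
time_s: 15.75
ee_pos: [578.0, 45.0, 52.2]
ee_rot: [-179.9, 0.0, 24.9]
force: [-2.1, 1.1, 5.9]
gripper_width: 14.1
```

```bash
python3 st.py; python3 avg.py 14;python3 - <<'E'
from h import *
grab('side','side7'); overlay('side7','o18',[],150,200,110,100,6)
E
```

```text
15.75 [577.98  45.05  52.21] [-1.7993e+02  1.0000e-02  2.4930e+01] [-2.09  1.13  5.86] [0.073  0.1774 0.0472]
t 16.45 pos [577.977  45.082  52.211] yaw 24.96 th 1.1893 F [-2.03   1.027  6.506] T [0.051 0.197 0.005] Tz [-0.004 -0.019  0.019 -0.006 -0.026  0.029  0.034  0.014  0.014 -0.006
 -0.015 -0.005 -0.017  0.063] sd 0.024 q6 0.014 0.0237 w 13.872892513775392
```

View pics/o18.png

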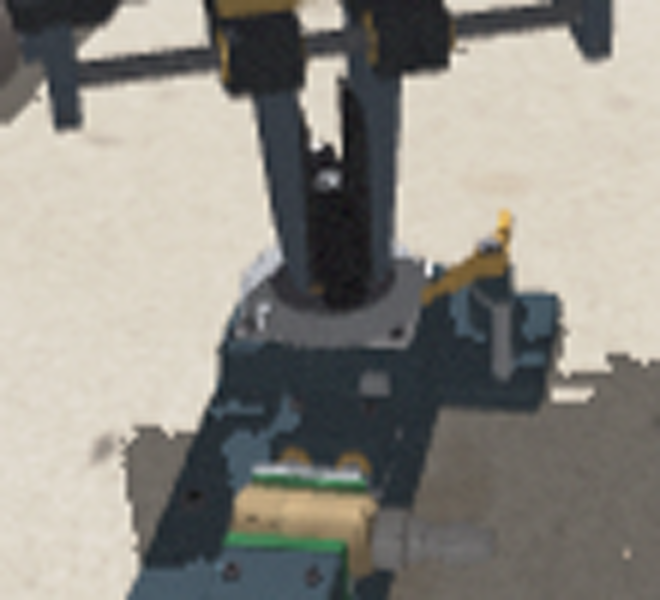

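drive_tool(
  series=[
    [1,[0,0,0],[0,0,0.014]],
    [1,[0,0,0],[0,0,0.028]],
    [1,[0,0,0],[0,0,0.042]],
    [1,[0,0,0],[0,0,0.056]],
    [1,[0,0,0],[0,0,0.07]],
  ],
)

```text
time_s: 17.0
ee_pos: [578.1, 45.1, 52.2]
ee_rot: [-179.9, 0.0, 20.9]
force: [-2.2, 2.3, 5.6]
gripper_width: 14.0
```

```bash
python3 st.py; python3 avg.py 14
```

```text
17.0 [578.06  45.12  52.22] [-179.93    0.     20.93] [-2.19  2.27  5.58] [0.1167 0.2256 0.0646]
t 17.7 pos [578.036  45.102  52.209] yaw 20.95 th 1.2593 F [-1.742  1.03   6.283] T [0.053 0.19  0.019] Tz [ 0.039  0.024  0.011 -0.001  0.05  -0.007 -0.024  0.073  0.05   0.027
 -0.058  0.036  0.037  0.006] sd 0.033 q6 0.0088 0.0169 w 13.703163851479927
```

drive_tool(
  series=[
    [1,[0,0,0],[0,0,0.014]],
    [1,[0,0,0],[0,0,0.028]],
    [1,[0,0,0],[0,0,0.042]],
    [1,[0,0,0],[0,0,0.056]],
    [1,[0,0,0],[0,0,0.07]],
  ],
)

```text
time_s: 18.2
ee_pos: [578.1, 45.1, 52.2]
ee_rot: [-179.9, 0.0, 16.9]
force: [-1.6, 1.0, 6.4]
gripper_width: 14.1
```

```bash
python3 st.py; python3 avg.py 14
```

```text
18.2 [578.09  45.1   52.21] [-179.93    0.     16.92] [-1.63  0.99  6.37] [0.0714 0.1459 0.0852]
t 18.9 pos [578.106  45.117  52.211] yaw 16.94 th 1.3293 F [-1.938  0.94   6.089] T [ 0.063  0.184 -0.001] Tz [ 0.007  0.004 -0.02   0.011  0.004  0.032 -0.009  0.032 -0.011  0.018
 -0.002 -0.059 -0.011 -0.004] sd 0.022 q6 0.0137 0.017 w 13.690127798724433
```

drive_tool(
  series=[
    [1,[0,0,0],[0,0,0.01]],
    [1,[0,0,0],[0,0,0.02]],
    [1,[0,0,0],[0,0,0.03]],
    [1,[0,0,0],[0,0,0.04]],
    [1,[0,0,0],[0,0,0.05]],
  ],
)

```text
time_s: 19.4
ee_pos: [578.1, 45.1, 52.2]
ee_rot: [-179.9, 0.0, 14.1]
force: [-1.4, 1.4, 5.7]
gripper_width: 14.1
```

```bash
python3 st.py; python3 avg.py 14;python3 - <<'E'
from h import *
grab('side','side8'); overlay('side8','o19',[],150,200,110,100,6)
E
```

```text
19.4 [578.12  45.12  52.21] [-179.93    0.     14.06] [-1.44  1.35  5.74] [0.0264 0.1757 0.0272]
t 20.1 pos [578.135  45.137  52.201] yaw 14.07 th 1.3793 F [-1.922  1.042  5.949] T [0.077 0.175 0.002] Tz [ 0.004 -0.049  0.028  0.011  0.013  0.017  0.035  0.002  0.009 -0.017
  0.021 -0.013 -0.014 -0.024] sd 0.022 q6 0.0128 0.0126 w 14.144966946605338
```

View pics/o19.png

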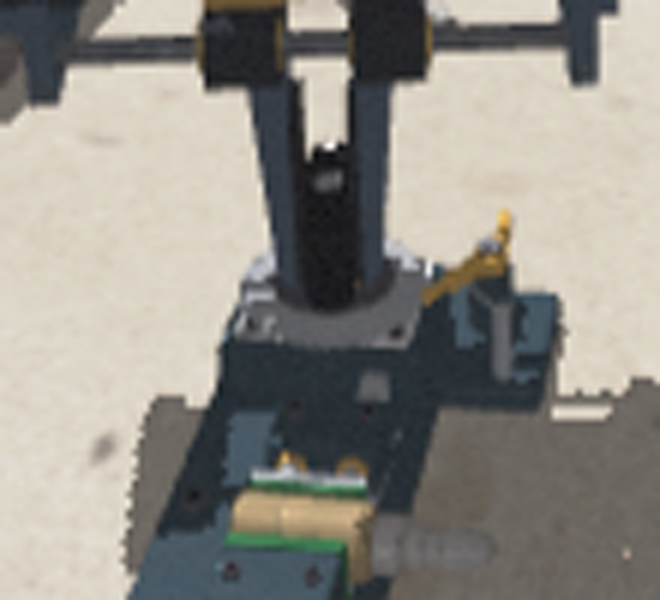

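Run:
```python
from h import *
a=[]
for f in('side6','side7','side8'):
    d=load(f); a.append(cv2.resize(d['image'][265:305,180:238,::-1],None,fx=10,fy=10,interpolation=cv2.INTER_CUBIC)[:, :])
o=np.hstack([cv2.resize(x,(266,183)) for x in a]) 
o=np.vstack(a[1:]); cv2.imwrite('pics/o20.png',cv2.resize(o,None,fx=.74,fy=.74))
g=[cv2.cvtColor(load(f)['image'],cv2.COLOR_RGB2GRAY) for f in('side6','side7','side8')]
t=g[1][278:298,186:214]
for i in(0,2):
    r=cv2.matchTemplate(g[i][258:318,176:224],t,cv2.TM_CCOEFF_NORMED);_,m,_,l=cv2.minMaxLoc(r);print(i,m,l[0]+176-186,l[1]+258-278)
```

```text
0 0.5667703747749329 0 0
2 0.93792724609375 0 1
```

View pics/o20.png

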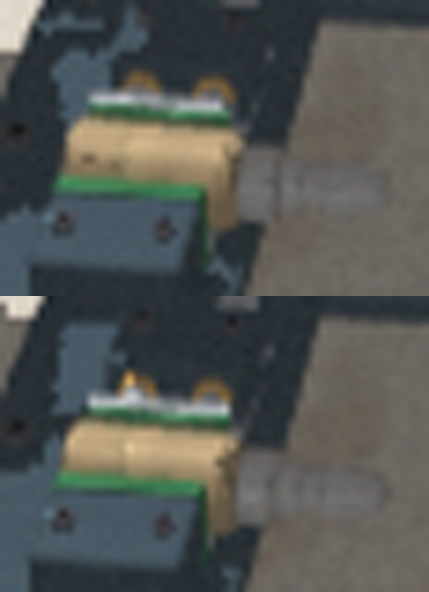

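drive_tool(
  series=[
    [1,[0,0,0],[0,0,0.012]],
    [1,[0,0,0],[0,0,0.024]],
    [1,[0,0,0],[0,0,0.036]],
    [1,[0,0,0],[0,0,0.048]],
    [1,[0,0,0],[0,0,0.06]],
  ],
)

```text
time_s: 20.65
ee_pos: [578.2, 45.2, 52.2]
ee_rot: [-179.9, -0.0, 10.6]
force: [-2.2, 1.2, 5.5]
gripper_width: 13.6
```

```bash
python3 st.py; python3 avg.py 14
```

```text
20.65 [578.2   45.15  52.21] [-179.93   -0.     10.63] [-2.18  1.25  5.47] [0.0905 0.1734 0.1076]
t 21.35 pos [578.204  45.147  52.21 ] yaw 10.65 th 1.439 F [-1.739  1.112  6.228] T [0.093 0.161 0.071] Tz [0.066 0.043 0.114 0.061 0.08  0.035 0.067 0.066 0.077 0.096 0.05  0.051
 0.083 0.101] sd 0.022 q6 0.0738 0.0141 w 14.139732608229101
```

drive_tool(
  series=[
    [1,[0,0,0],[0,0,0.01]],
    [1,[0,0,0],[0,0,0.02]],
    [1,[0,0,0],[0,0,0.03]],
    [1,[0,0,0],[0,0,0.04]],
    [1,[0,0,0],[0,0,0.05]],
  ],
)

```text
time_s: 21.85
ee_pos: [578.3, 45.1, 52.2]
ee_rot: [-179.9, -0.0, 7.8]
force: [-1.6, 1.7, 6.4]
gripper_width: 13.9
```

```bash
python3 st.py; python3 avg.py 14
```

```text
21.85 [578.26  45.15  52.22] [-1.7994e+02 -1.0000e-02  7.7800e+00] [-1.6   1.71  6.37] [0.1402 0.1559 0.0954]
t 22.55 pos [578.248  45.148  52.217] yaw 7.79 th 1.489 F [-1.538  1.427  5.903] T [0.071 0.16  0.09 ] Tz [0.067 0.083 0.093 0.086 0.14  0.036 0.084 0.077 0.116 0.104 0.051 0.08
 0.127 0.113] sd 0.028 q6 0.0954 0.0118 w 13.465377765572244
```

drive_tool(
  series=[
    [1,[0,0,0],[0,0,0.01]],
    [1,[0,0,0],[0,0,0.02]],
    [1,[0,0,0],[0,0,0.03]],
    [1,[0,0,0],[0,0,0.04]],
    [1,[0,0,0],[0,0,0.05]],
  ],
)

```text
time_s: 23.05
ee_pos: [578.3, 45.2, 52.2]
ee_rot: [-179.9, -0.0, 4.9]
force: [-0.9, 0.7, 6.7]
gripper_width: 14.0
```

```bash
python3 st.py; python3 avg.py 14
```

```text
23.05 [578.28  45.15  52.21] [-1.7994e+02 -1.0000e-02  4.9200e+00] [-0.88  0.69  6.72] [0.1257 0.1726 0.1564]
t 23.75 pos [578.289  45.164  52.209] yaw 4.93 th 1.5389 F [-1.338  1.425  5.64 ] T [0.078 0.14  0.116] Tz [0.103 0.173 0.069 0.105 0.096 0.106 0.108 0.149 0.115 0.11  0.172 0.049
 0.102 0.165] sd 0.036 q6 0.1152 0.0118 w 13.956679846937664
```

The nip shows clearly: the static moment jumps from about 0 at 1.38 rad to 0.07, 0.09 and 0.116 N m at 1.44, 1.49 and 1.54. Dividing by 14 mm gives about 8–9 N at click 9 (1.571 rad) and about 13 N or more at click 10. So click 9 is the second click after the nip. I'll go about 0.065 past it.

drive_tool(
  series=[
    [1,[0,0,0],[0,0,0.02]],
    [1,[0,0,0],[0,0,0.04]],
    [1,[0,0,0],[0,0,0.06]],
    [1,[0,0,0],[0,0,0.08]],
    [1,[0,0,0],[0,0,0.096]],
  ],
)

```text
time_s: 24.25
ee_pos: [578.4, 45.2, 52.2]
ee_rot: [-179.9, -0.0, -0.6]
force: [-1.5, 0.5, 5.5]
gripper_width: 13.6
```

```bash
python3 st.py; python3 avg.py 14
```

```text
24.25 [578.38  45.15  52.21] [-1.7994e+02 -1.0000e-02 -5.9000e-01] [-1.47  0.52  5.5 ] [0.0936 0.1284 0.2204]
t 24.95 pos [578.383  45.163  52.211] yaw -0.57 th 1.6348 F [-1.183  1.107  5.533] T [0.085 0.147 0.145] Tz [0.129 0.184 0.134 0.145 0.109 0.175 0.127 0.19  0.116 0.137 0.167 0.107
 0.143 0.163] sd 0.026 q6 0.148 0.0196 w 13.919404385994225
```

drive_tool(
  series=[
    [1,[0,0,0],[0,0,-0.015]],
    [1,[0,0,0],[0,0,-0.03]],
    [1,[0,0,0],[0,0,-0.045]],
    [1,[0,0,0],[0,0,-0.06]],
    [1,[0,0,0],[0,0,-0.06]],
  ],
)

```text
time_s: 25.45
ee_pos: [578.3, 45.2, 52.2]
ee_rot: [-179.9, -0.0, 2.9]
force: [-1.2, 1.0, 5.5]
gripper_width: 13.7
```

```bash
python3 st.py; python3 avg.py 10
```

```text
25.45 [578.35  45.17  52.23] [-1.7993e+02 -1.0000e-02  2.8900e+00] [-1.23  1.02  5.46] [0.0798 0.1811 0.1353]
t 25.95 pos [578.33   45.166  52.211] yaw 2.88 th 1.5747 F [-1.302  1.524  5.603] T [0.097 0.15  0.113] Tz [0.137 0.073 0.17  0.086 0.177 0.075 0.125 0.103 0.094 0.096] sd 0.035 q6 0.1313 0.0035 w 13.829737208320697
```

drive_tool(
  series=[
    [1,[0,0,0],[0,0,-0.01]],
    [1,[0,0,0],[0,0,-0.02]],
    [1,[0,0,0],[0,0,-0.03]],
    [1,[0,0,0],[0,0,-0.03]],
    [1,[0,0,0],[0,0,-0.03]],
  ],
)

```text
time_s: 26.45
ee_pos: [578.3, 45.2, 52.2]
ee_rot: [-179.9, -0.0, 4.6]
force: [-1.3, 0.8, 6.4]
gripper_width: 13.8
```

```bash
python3 st.py; python3 avg.py 10
```

```text
26.45 [578.3   45.18  52.2 ] [-1.7993e+02 -1.0000e-02  4.5900e+00] [-1.32  0.75  6.36] [0.0562 0.176  0.0717]
t 26.95 pos [578.313  45.175  52.214] yaw 4.58 th 1.5449 F [-1.258  1.359  5.643] T [0.067 0.169 0.085] Tz [0.026 0.06  0.046 0.15  0.089 0.084 0.08  0.122 0.099 0.099] sd 0.034 q6 0.0854 0.0007 w 13.97659534945301
```

drive_tool(
  series=[
    [1,[0,0,0],[0,0,-0.01]],
    [1,[0,0,0],[0,0,-0.02]],
    [1,[0,0,0],[0,0,-0.03]],
    [1,[0,0,0],[0,0,-0.03]],
    [1,[0,0,0],[0,0,-0.03]],
  ],
)

```text
time_s: 27.45
ee_pos: [578.3, 45.2, 52.2]
ee_rot: [-179.9, -0.0, 6.3]
force: [-0.2, 0.9, 6.1]
gripper_width: 13.8
```

```bash
python3 st.py; python3 avg.py 8
```

```text
27.45 [578.33  45.22  52.24] [-1.7992e+02 -1.0000e-02  6.2800e+00] [-0.23  0.88  6.06] [0.0252 0.1855 0.0093]
t 27.85 pos [578.31   45.214  52.203] yaw 6.28 th 1.5153 F [-1.05   1.786  6.341] T [ 0.05   0.179 -0.019] Tz [ 0.025 -0.016 -0.073 -0.049  0.042  0.003 -0.034 -0.051] sd 0.037 q6 -0.0176 0.0002 w 14.297255983567743
```

The moment dropped to about 0 on backing off, where the spring alone would have left about 0.095. So the pawl has caught. I'll release and rise.

drive_tool(
  series=[
    [0.8,[0,0,0],[0,0,0]],
    [0.6,[0,0,0],[0,0,0]],
    [0.5,[0,0,0],[0,0,0]],
    [0.5,[0,0,0],[0,0,0]],
    [0.5,[0,0,0],[0,0,0]],
  ],
)

```text
time_s: 28.35
ee_pos: [578.3, 44.3, 51.7]
ee_rot: [180.0, 0.0, 6.2]
force: [0.2, 1.1, -0.9]
gripper_width: 44.7
```

drive_tool(
  series=[
    [0.5,[0,0,-10],[0,0,0]],
    [0.5,[0,0,-40],[0,0,0]],
    [0.5,[0,0,-80],[0,0,0]],
    [0.5,[0,0,-120],[0,0,0]],
    [0.5,[0,0,-150],[0,0,0]],
  ],
)

```text
time_s: 28.85
ee_pos: [579.0, 44.3, 205.6]
ee_rot: [180.0, -0.2, 6.2]
force: [0.2, 0.2, 1.5]
gripper_width: 45.4
```

```bash
python3 st.py
python3 - <<'E'
from h import *
grab('side','side9'); grab('top','top9');overlay('side9','o21',[([577.5,44.5,0,.0544-1.5708],box(-29,29,-7,7,47,79),(0,255,255))],150,200,110,100,6)
overlay('top9','o22',[],95,115,130,80,6)
E
```

```text
28.85 [579.04  44.33 205.57] [179.99  -0.22   6.23] [0.19 0.19 1.48] [ 0.0052 -0.1744 -0.0266]
```

View pics/o21.png

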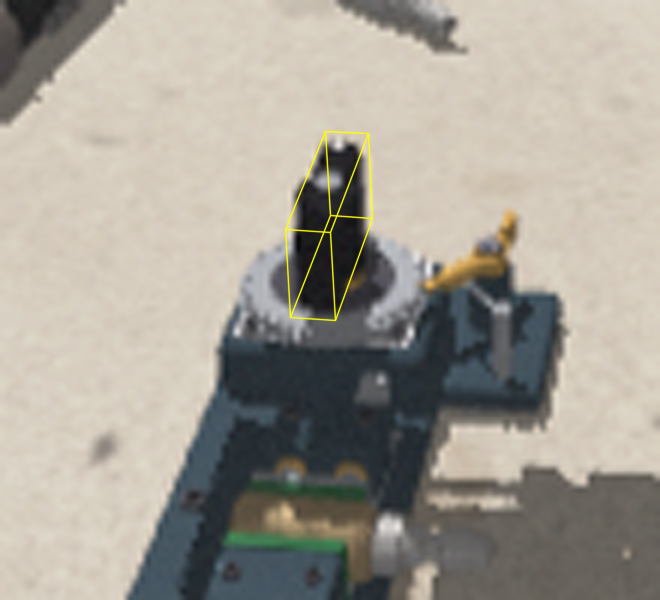

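View pics/o22.png

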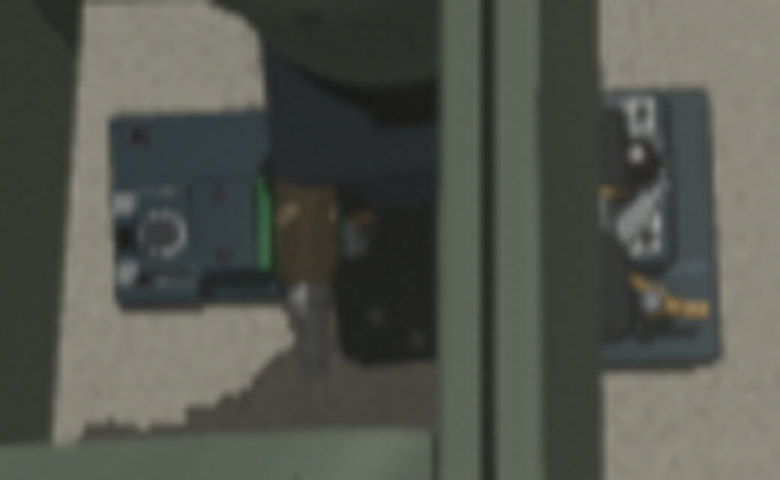

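drive_tool(
  series=[
    [0.5,[-10,40,0],[0,0,0]],
    [0.5,[-20,85,0],[0,0,0]],
    [0.5,[-30,130,0],[0,0,0]],
    [0.5,[-45,175,0],[0,0,0]],
    [0.5,[-60,215,0],[0,0,0]],
  ],
)

```text
time_s: 29.45
ee_pos: [541.2, -177.8, 201.6]
ee_rot: [180.0, 0.0, 6.2]
force: [1.2, 0.4, 0.1]
gripper_width: 45.6
```

drive_tool(
  series=[
    [0.5,[-15,40,0],[0,0,0]],
    [0.5,[-30,80,0],[0,0,0]],
    [0.5,[-40,110,0],[0,0,0]],
    [0.5,[-40,110,0],[0,0,0]],
    [0.5,[-40,110,0],[0,0,0]],
  ],
)

```text
time_s: 29.95
ee_pos: [513.7, -289.7, 201.5]
ee_rot: [-179.9, 0.0, 6.1]
force: [0.5, 0.5, -0.5]
gripper_width: 45.2
```

```bash
python3 st.py
python3 - <<'E'
from h import *
grab('side','side10'); grab('top','top10')
k=[577.5,45,0]
it=[(k+[.0544-np.radians(a)],box(-29,29,-7,7,78.9,79),c) for a,c in((90,(0,255,255)),(80,(255,0,255)))]
overlay('top10','o23',it,130,120,95,65,8)
overlay('side10','o24',[],170,215,70,90,6.5)
E
```

```text
29.95 [ 513.69 -289.68  201.48] [-1.7993e+02  4.0000e-02  6.1400e+00] [ 0.53  0.5  -0.51] [-0.0324 -0.0735 -0.0058]
```

View pics/o23.png

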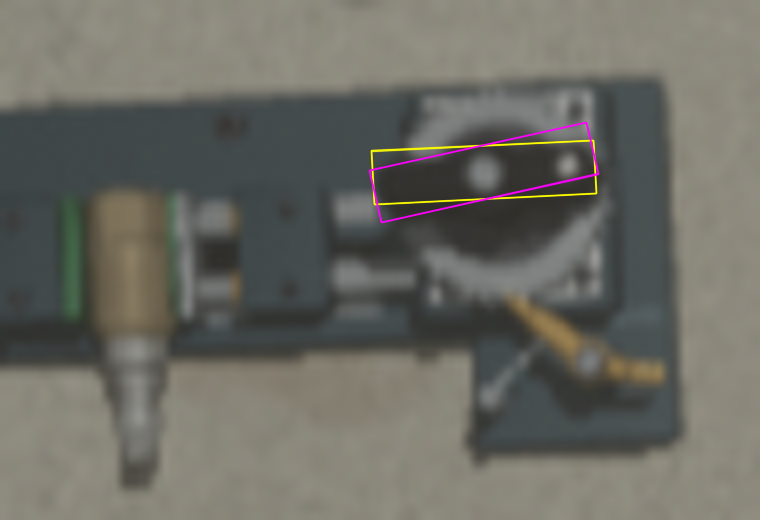

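View pics/o24.png

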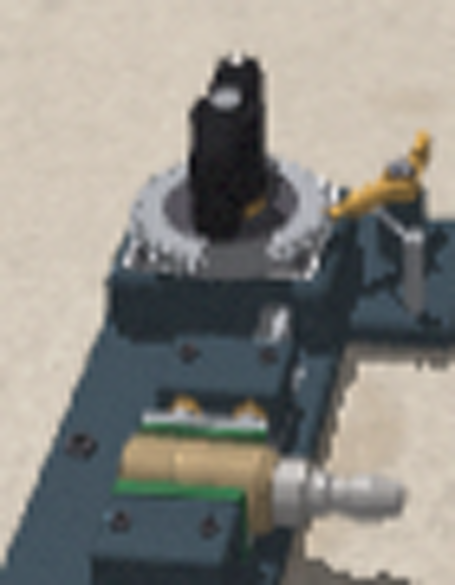

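Run:
```python
from h import *
cl=[577.5,45,0]
for f,nm in(('top0','a'),('top10','b')):
    im=load(f)['image']; sub=im[125:165,172:212,::-1]
    cv2.imwrite(f'pics/o25{nm}.png',cv2.resize(sub,None,fx=10,fy=10,interpolation=cv2.INTER_CUBIC))
a,b=cv2.imread('pics/o25a.png'),cv2.imread('pics/o25b.png')
o=np.hstack([a,b]); o=np.clip(o.astype(float)*1.8,0,255).astype(np.uint8); cv2.imwrite('pics/o25.png',o)
```

```text
(no output)
```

View pics/o25.png

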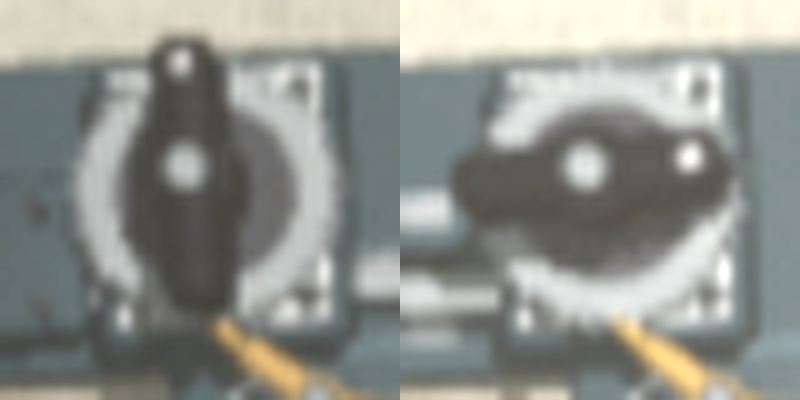

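Run:
```python
from h import *
def cen(im,x,y,r=2.6):
    g=im.astype(float).sum(2)/3
    for _ in range(10):
        X,Y=np.meshgrid(np.arange(512),np.arange(384)); m=(np.hypot(X-x,Y-y)<=r)
        w=np.where(m,np.clip(g-60,0,None),0); x,y=(w*X).sum()/w.sum(),(w*Y).sum()/w.sum()
    return x,y
for f,c,e in(('top0',(172+18.4,125+16.6),(172+18,125+6.2)),('top10',(172+18.5,125+16.6),(172+29,125+15.6))):
    d=load(f); im=d['image']
    g=im.astype(int).sum(2)//3
    for r in(2.,2.6):
        p=np.array([cen(im,c[0]-.5,c[1]-.5,r),cen(im,e[0]-.5,e[1]-.5,r)]); w=ray(d,p,79); v=w[1]-w[0]
        print(f,r,p.round(2).tolist(),np.degrees(np.arctan2(v[1],v[0])).round(2),np.linalg.norm(v).round(1))
    ex,ey=int(e[0]),int(e[1]); print(g[ey-3:ey+4,ex-3:ex+4])
```

```text
top0 2.0 [[189.96, 141.17], [189.59, 130.66]] 2.5 22.2
top0 2.6 [[190.08, 141.19], [189.56, 130.63]] 3.25 22.3
[[110  94  89  90  90  96 114]
 [ 89  63  59  66  54  64  94]
 [ 57  56  90 102  56  47  64]
 [ 45  56  96 105  58  42  46]
 [ 52  47  69  73  50  41  41]
 [ 57  41  45  48  46  42  41]
 [ 50  40  41  44  45  42  40]]
top10 2.0 [[190.0, 141.19], [200.49, 140.2]] -84.21 22.0
top10 2.6 [[190.04, 141.15], [200.5, 140.02]] -83.38 22.0
[[ 93 103 107 102 100 105  90]
 [ 60  66  74  70  68  83  89]
 [ 52  62  94 103  63  63  84]
 [ 53  78 132 134  77  56  67]
 [ 53  73 119 115  71  52  54]
 [ 51  55  69  65  53  49  52]
 [ 49  49  49  48  48  49  58]]
```

The wing has turned 86.8° by the white dot. That fits click 9 (90°, about 0.5 px off) and not click 8 (80°). It also matches where the tool felt the pawl take the load. The sleeve (130,263) is centred on the jaws (257) within about 2 mm, square and flat, with the tail out on the pawl side. Estimated hold is about 8 N, so I'm handing in.

```bash
python3 -c "
from workcell import env
print(env.state()['time_s']); print(env.job_done())"
```

```text
30.05
the job is handed in; nothing more can be done
None
```

The brass coupler is in the clamp and the job is handed in at 30 s. It lies flat, with the sleeve between the jaws and the tail out on the pawl side. I wound the knob to what I judged the second click after the nip, then let go and moved the arm clear.

**Nip:** the moment held near 0 up to about 1.38 rad, then rose from 0.07 to 0.145 N m between 1.44 and 1.635 rad. When I turned back slightly it fell to about 0, so the pawl had taken the load.

**Last checks:**
- **Position:** in the pictures the coupler is square to the jaws within about 1–2°, and mid-sleeve is within about 2 mm of mid-jaw.
- **Holding force:** I estimate about 8 N from the measured moments. That is inside the 6–14.5 N limit, but near the low end of the 7.5–12.5 N expected at the second click.
- **Knob angle:** the white dot shows 86.8° where click 9 should read 90°. That is closer to click 9 than to click 8 (80°), and it agrees with where I felt the pawl take the load.

**Uncertainty:** the nip came very close to click 8. Click 9 counts as the second click only if the nip came just before click 8. Otherwise click 10, at about 12–13 N, would be the second. I stayed at click 9, the gentler of the two.

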